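# Fit a U-clamp over a battery-rack post

## Robot

A 7-joint arm with a two-finger parallel gripper is mounted at the origin on the work surface. World frame = base frame: x ahead of the robot, y to its left, z up, the work surface at z = 0. Lengths are in m, angles in degrees, forces in N, time in s.
With the tool pointing down it reaches from about 0.425 to 0.875 m from the base axis. Payload 9.9 kg.
Tool frame: the origin (TCP) lies at the very end of the fingers, on their centre line; the grasp point (between the pads) lies 19 mm behind it; z points along the fingers, y is the direction in which the jaws open and shut (so a half turn about z gives the same grasp; the last joint's range is limited). The gripper opens to 85 mm and grips with 20 to 120 N. Pads are 22 mm wide; open, the fingers measure 114 mm over their backs; the gripper's body (76 mm by 85 mm) begins 54 mm behind the grasp point. The pads swing forward as they close: fully open they stand 13 mm farther back than shut.
Start: joints at [66.532, 32.985, 1.427, 82.34, -0.859, 64.687, -3.237], TCP at [0.216, -0.639, 0.231] pointing down, gripper open.
Joint ranges: [-157.87, 157.87], [-19.46, 123.44], [-87.15, 90], [11.01, 140.99], [-62.26, 242.26], [9.8, 113.94], [-161.44, 161.44]. Speed limits (degrees/s): [127.2, 127.2, 172.46, 172.46, 180, 180, 180].

## Interface

Orientations are given as a 3x3 rotation matrix whose columns are the frame's x, y, z axes.
In Python, from station import env, viewer gives the robot as it stands. The module is installed in compiled form; this text tells all that it offers.
- The arm moves only by the shell command python3 -m creep 'ROWS'. ROWS is JSON, a list of rows, each a list of 5 numbers: the finger opening in mm, from 0 to 85.4, then the shift along the tool's x, y, z in units of 50 mm (1.0 is 50 mm), then the turn about the tool's z in units of 8 degrees (1.0 is 8 degrees). In form: [[jaw, dx, dy, dz, yaw], ...]. A call has 1 to 12 rows; each row shifts and turns the commanded pose from where the row before left it, along the tool's axes as they then stand; what a row does not reach is not made up. A row lasts 1/10 s, in which the tool goes at most 50 mm and 8.59 degrees, less where a joint would pass 70% of its speed; a pose out of reach is approached as far as the arm can. A call is refused whole if a number of a shift passes 1 or a number of a turn 1, either way. A call with a gripper value outside its range is refused whole. The fingers move at their own pace and stop on an object; the grip force is fixed at half the most. Time passes only in rows, so rows that do not move let the fingers close. It gives the time, the measured TCP pose, the force and the opening at its end, in the units of the state.
- env.read_state(): the state, without advancing time (a new reading comes with each control period).
- viewer.grab_frame(name): name is "scene" or "top"; returns the picture (480x640x3 uint8, blue, green, red); there is no depth.
- viewer.camera_info(name): a dict with "fov_y" (degrees; the focal length in pixels is half the picture's height over the tangent of half this angle, whatever the lens; pixels are square), "cx", "cy" (the principal point, pixels), "rvec" (rotation vector, rad) and "tvec" (3), from world to camera coordinates, as OpenCV has them. Camera axes: x right, y down, z forward; pixel columns grow to the right and rows downward; lengths in m; the calibration is good to about 2 mm. A picture is of the moment at which its call begins. camera_info takes no time and is no camera call.
- env.close_job(): hands the job in, once; it reports no verdict.
The state is a dict: "t": time; "joints": joint angles; "dq": joint speeds; "joint_efforts": joint torques, N m; "tool_pos": TCP position; "tcp_rot": TCP orientation; "contact_force": force on the tool from outside, world axes, zero at the start; "torque": the same for the moment, N m; "grip_width": opening from 0.0 (shut) to 1.0 (fully open).
Only numpy, scipy, OpenCV 4.12 (cv2) and the standard library are available. Lean on these libraries where they do the work, as an engineer would, in place of code of your own. Each camera call takes 0.05 s, during which the arm holds its last target.

## Task

Take the orange-capped U-clamp out of the black rack and fit it over the grey round post at the empty bracket: straddle the post and lower both legs through the bracket's two square holes until the cap sits on the post, like its neighbour. Let go only once it is down, do not drop it in, and leave the blue and green clamps in the rack.

Things in the scene. Friction and masses are not known exactly. Their poses are not given: they have to be found in the camera images.
- clamp_orange: Orange cap (44 long in x, 26 thick in y, 40 high, mm) on a U of 9 mm steel rod, about 0.25 kg; legs 64 mm apart in x, reaching 60 mm below the cap. Origin: centre of cap's underside, z up. Stands legs down in one of three rack slots 90 mm apart in y, cap on the rack's deck (z 78 mm). Pinch the 26 mm from above, fingertips at least 5 mm above the underside: deck and post lie right below. The orange clamp on the post is fixed.
- empty_bracket (a point): Point on top of the lying fixed grey post (32 mm diameter, top at z 83 mm), midway between the empty bracket's holes; the clamp's origin belongs here. y along the post, x through both holes. Holes 24 x 24 mm at x = +-32 mm in a 12 mm plate, its top 36 mm below this point, free room below. The neighbour bracket with its fitted clamp is 130 mm away at +y.
- clamp_blue: Blue cap (34 long in x, 26 thick in y, 40 high, mm) on a U of 9 mm steel rod, about 0.25 kg; legs 44 mm apart in x, reaching 60 mm below the cap. Origin: centre of cap's underside, z up. In another rack slot; too narrow, leave it.
- clamp_green: Green cap (44 long in x, 26 thick in y, 40 high, mm) on a U of 9 mm steel rod, about 0.25 kg; legs 88 mm apart in x, reaching 60 mm below the cap. Origin: centre of cap's underside, z up. In another rack slot; too wide, leave it.
Mind the look-alikes: they are no part of the job. Leave any pink or yellow look-alike of the clamp_orange alone.

How it is judged:
By the outcome, as a careful person would: the job done as asked, in the order asked, and still so for the second after the job is handed in, with the robot touching nothing.
It also fails if it takes over 35 s, if anything falls off the work surface, if the arm or the gripper's body presses on something with over 40 N, if the wrist force passes 120 N, or if a joint passes its speed limit or range.

## Working session

There is one attempt and no reset: what is moved stays moved. The work goes in short steps, Python scripts to look and compute and a shell command to move; the robot and the scene stay as the last step left them, time stands still between calls to the robot, and variables do not carry over. Pictures are saved under pics/ and viewed, and the job is handed in when it is done.

```bash
mkdir -p pics; python3 - <<'E'
from station import env, viewer
import cv2
for n in ("scene","top"):
    cv2.imwrite(f"pics/{n}0.png",viewer.grab_frame(n)); print(n,viewer.camera_info(n))
s=env.read_state();print(s)
E
```

```text
scene {'fov_y': 53.754465381495514, 'cx': 319.6767065426204, 'cy': 229.80337243324536, 'rvec': array([ 1.63179957,  1.72077564, -0.85032624]), 'tvec': array([ 0.099971  , -0.22423697,  1.26754083])}
top {'fov_y': 46.693590220955315, 'cx': 320.19255536931064, 'cy': 235.0667618751034, 'rvec': array([ 2.15405856, -2.09285444,  0.23143147]), 'tvec': array([-0.09029288,  0.51176734,  1.21016965])}
{'t': 0.1, 'joints': array([66.53313916, 33.02851462,  1.42381327, 82.38001276, -0.85816667,
       64.68601451, -3.23704909]), 'dq': array([-0.03796061, -0.14591077, -0.0973526 , -0.16529716, -0.01202866,
       -0.07437879,  0.08739209]), 'joint_efforts': array([ 4.68301296e-03, -7.67302394e+01,  2.25727871e+00, -2.86607033e+01,
        1.57775934e-02,  8.58787709e-03, -8.81440405e-05]), 'tool_pos': array([ 0.21590339, -0.63912891,  0.23053098]), 'tcp_rot': array([[ 9.47389606e-01,  3.20082210e-01, -5.59365684e-04],
       [ 3.20082684e-01, -9.47388643e-01,  1.35452156e-03],
       [-9.63784434e-05, -1.46230291e-03, -9.99998926e-01]]), 'contact_force': array([ 0.41878602,  0.32485087, -0.51582978]), 'torque': array([-0.00210639,  0.04983196, -0.02238886]), 'grip_width': 0.9977773356111369}
```

View pics/scene0.png

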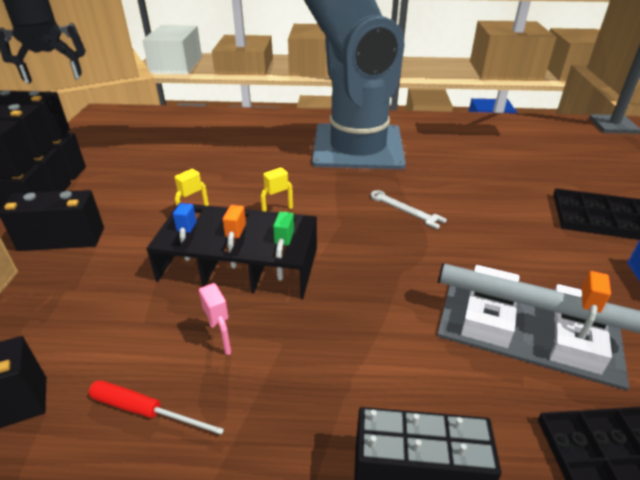

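View pics/top0.png

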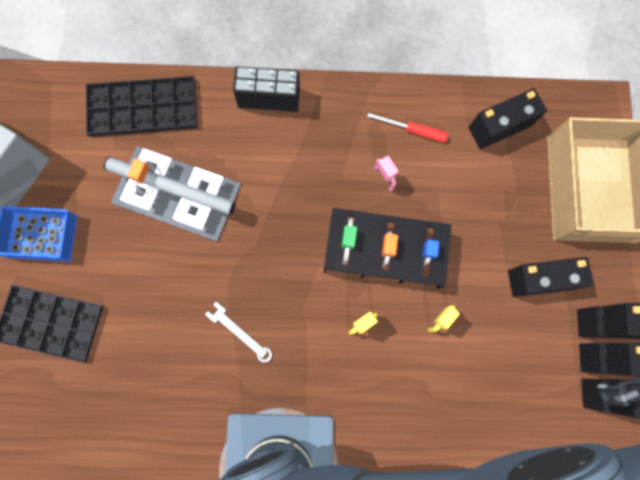

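The orange candidates in top are the rack's middle clamp (390,245) and the clamp on the post (138,170), which is fixed. Pink (388,170) and yellow (365,322 and 445,318) are look-alikes. The rack one fits the description, so I'll enlarge it to confirm.

```bash
python3 - <<'E'
import cv2
t=cv2.imread("pics/top0.png");s=cv2.imread("pics/scene0.png")
r=lambda im,x,y,w,h,k:cv2.resize(im[y:y+h,x:x+w],None,fx=k,fy=k,interpolation=cv2.INTER_CUBIC)
cv2.imwrite("pics/c1.png",r(t,320,200,140,100,5.7))
cv2.imwrite("pics/c2.png",r(t,100,140,150,110,5))
cv2.imwrite("pics/c3.png",r(s,430,250,200,140,4))
cv2.imwrite("pics/c4.png",r(s,140,190,190,120,4))
E
```

```text
(no output)
```

View pics/c1.png

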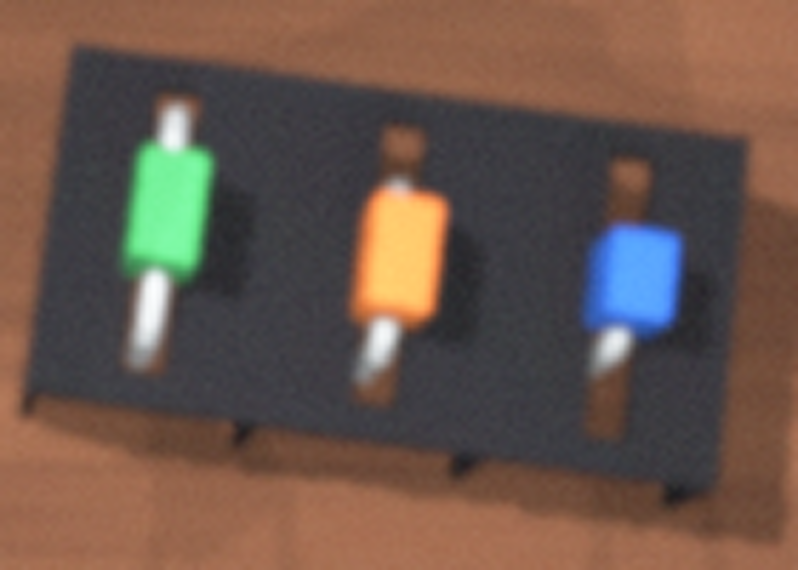

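View pics/c2.png

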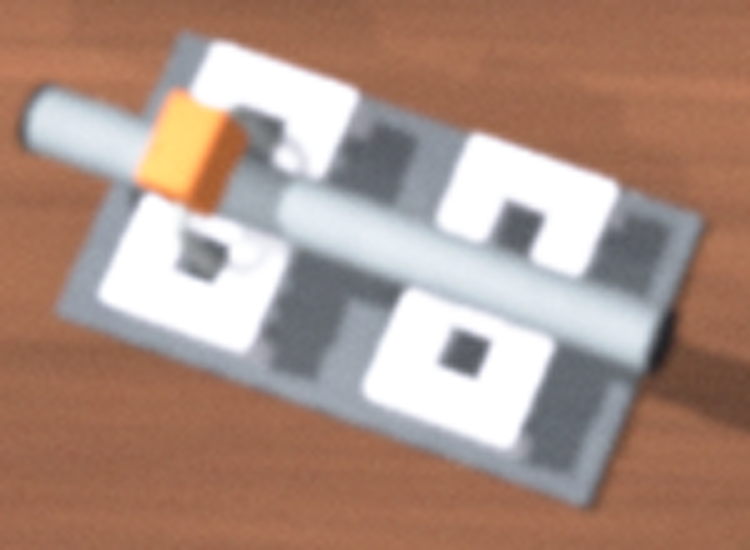

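View pics/c3.png

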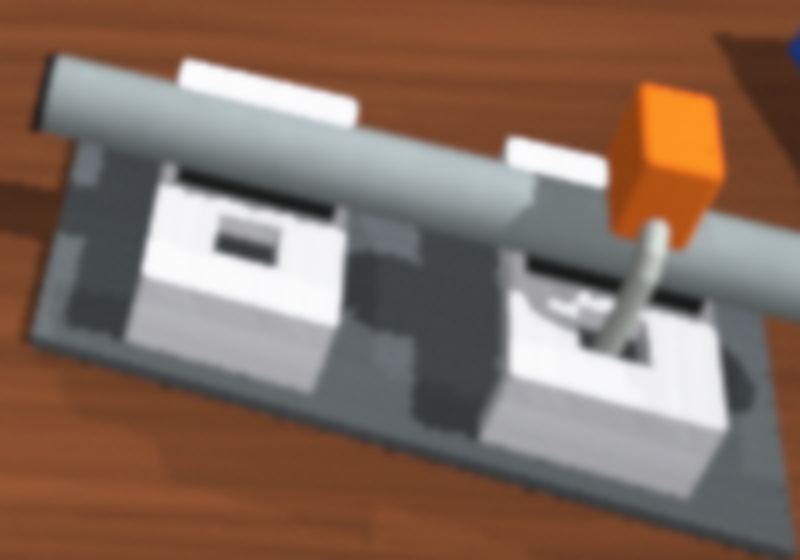

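View pics/c4.png

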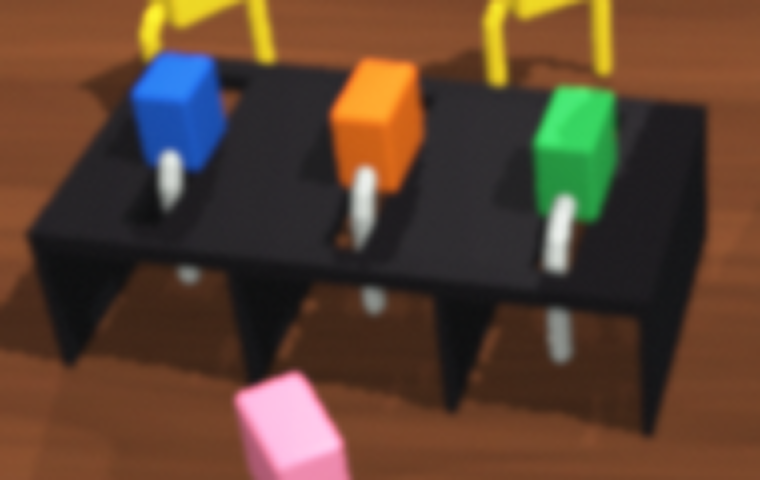

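Top c1 confirms the orange cap at (390,245), in the middle slot. Green is at (350,237) and blue at (431,249). The empty bracket is the right-hand one, with its near hole at about (193,210) in top and the hole in scene at about (492,310). Next I'll fit box silhouettes to get the poses.

```bash
cat > h.py <<'E'
import numpy as np,cv2
from scipy.optimize import minimize
from station import env, viewer
def cam(n):
    c=viewer.camera_info(n); f=240/np.tan(np.radians(c['fov_y']/2))
    return np.array([[f,0,c['cx']],[0,f,c['cy']],[0,0,1]]),np.array(c['rvec']),np.array(c['tvec'])
C={n:cam(n) for n in("scene","top")}
def proj(n,P): K,r,t=C[n]; return cv2.projectPoints(np.float64(P).reshape(-1,3),r,t,K,None)[0].reshape(-1,2)
def pix2z(n,uv,z):
    K,r,t=C[n];R=cv2.Rodrigues(r)[0];d=R.T@np.linalg.inv(K)@np.array([uv[0],uv[1],1.]);o=-R.T@t
    return o+d*(z-o[2])/d[2]
def omask(im,box,h=(6,16)):
    x,y,w,hh=box;m=np.zeros(im.shape[:2],np.uint8)
    hsv=cv2.cvtColor(im,cv2.COLOR_BGR2HSV);k=cv2.inRange(hsv,(h[0],185,140),(h[1],255,255))
    m[y:y+hh,x:x+w]=k[y:y+hh,x:x+w]
    nl,l,st,_=cv2.connectedComponentsWithStats(m); return (l==1+np.argmax(st[1:,4])).astype(np.uint8)
def box(p,z0,dims=(.044,.026,.04)):
    c,s=np.cos(p[2]),np.sin(p[2]);out=[]
    for i in(-.5,.5):
        for j in(-.5,.5):
            for z in(0,1):
                a,b=i*dims[0],j*dims[1];out.append((p[0]+c*a-s*b,p[1]+s*a+c*b,z0+z*dims[2]))
    return np.array(out)
def ren(n,p,z0,sh):
    h=cv2.convexHull(np.float32(proj(n,box(p,z0))));m=np.zeros((sh[0],sh[1]),np.uint8)
    cv2.fillPoly(m,[np.int32(np.round(h*16*1))],255,cv2.LINE_AA,4);return cv2.GaussianBlur(m/255.,(0,0),.7)
def fit(masks,z0,p0):
    B={n:cv2.GaussianBlur(m.astype(float),(0,0),.7) for n,m in masks.items()}
    def cost(q):
        p=np.array([q[0]/1000,q[1]/1000,np.radians(q[2])])
        return sum(np.sum((ren(n,p,z0,B[n].shape)-B[n])**2)/B[n].sum() for n in B)
    r=minimize(cost,p0,method='Nelder-Mead',options=dict(initial_simplex=np.array(p0)+np.array([[0,0,0],[8,0,0],[0,8,0],[0,0,12]])))
    return r.x,r.fun
E
python3 - <<'E'
from h import *
t=cv2.imread("pics/top0.png");s=cv2.imread("pics/scene0.png")
for n,(bt,bs,z0,uv) in dict(rack=((375,225,30,40),(215,195,40,50),.078,(390,245)),post=((125,150,40,40),(575,262,40,55),.083,(138,170))).items():
    M=dict(top=omask(t,bt),scene=omask(s,bs)); p=pix2z("top",uv,z0+.04)*1000
    for k in M:
        print(n,k,M[k].sum(),cv2.boundingRect(M[k]))
    for sub in (M,dict(top=M['top']),dict(scene=M['scene'])):
        print(list(sub),min((fit(sub,z0,[p[0],p[1],a]) for a in(-30,-10,10)),key=lambda r:r[1]))
print("hole top",pix2z("top",(193.2,210.4),.047),"scene",pix2z("scene",(492,309.5),.047))
print("cams",[-cv2.Rodrigues(C[n][1])[0].T@C[n][2] for n in C])
# post axis silhouettes: end pts right end top & others
E
```

```text
Traceback (most recent call last):
  File "h.py", line 16, in omask
    nl,l,st,_=cv2.connectedComponentsWithStats(m); return (l==1+np.argmax(st[1:,4])).astype(np.uint8)
                                                                ~~~~~~~~~^^^^^^^^^^
ValueError: attempt to get argmax of an empty sequence
```

```bash
sed -i 's/(h\[0\],185,140)/(h[0],SMIN,VMIN)/; s/^from station.*/&\nSMIN,VMIN=140,120/; s/h=(6,16)/h=(4,18)/' h.py
cat > m1.py <<'E'
from h import *
t=cv2.imread("pics/top0.png");s=cv2.imread("pics/scene0.png")
for im,u,v in((t,390,245),(t,382,244),(t,138,170),(t,400,290),(s,234,215),(s,238,230),(s,229,225),(s,598,285),(s,560,250)): print(u,v,cv2.cvtColor(im[v:v+1,u:u+1],cv2.COLOR_BGR2HSV)[0,0])
for n,(bt,bs,z0,uv) in dict(rack=((375,225,30,40),(215,195,40,50),.078,(390,245)),post=((125,150,40,40),(575,262,40,55),.083,(138,170))).items():
    M=dict(top=omask(t,bt),scene=omask(s,bs)); p=pix2z("top",uv,z0+.04)*1000
    for k in M:
        print(n,k,M[k].sum(),cv2.boundingRect(M[k]))
    for sub in (M,dict(top=M['top']),dict(scene=M['scene'])):
        print(list(sub),min((fit(sub,z0,[p[0],p[1],a]) for a in(-30,-10,10)),key=lambda r:r[1]))
print("hole top",pix2z("top",(193.2,210.4),.047),"scene",pix2z("scene",(492,309.5),.047))
print("cams",[-cv2.Rodrigues(C[n][1])[0].T@C[n][2] for n in C])
E
python3 m1.py
```

```text
390 245 [ 20 143 255]
382 244 [  9 135 128]
138 170 [ 22 134 255]
400 290 [ 10 128 167]
234 215 [ 18 206 254]
238 230 [ 12 224 215]
229 225 [ 12 225 203]
598 285 [ 16 218 251]
560 250 [ 10 167 122]
rack top 195 (382, 233, 17, 25)
rack scene 1014 (215, 195, 40, 43)
['top', 'scene'] (array([ 486.42758986, -226.45663942,   -4.99729317]), np.float64(1.1167008445297166))
['top'] (array([ 488.80600667, -226.4695749 ,   -5.71105912]), np.float64(0.6895584232377521))
['scene'] (array([ 464.70632391, -228.57493123,   -1.97179445]), np.float64(0.30162708997185156))
post top 135 (129, 163, 20, 19)
post scene 1403 (575, 262, 39, 50)
['top', 'scene'] (array([634.76637455, 332.53086023, -23.54259612]), np.float64(2.206973261362244))
['top'] (array([633.59784432, 329.33511512, -43.4648516 ]), np.float64(1.7000677594180647))
['scene'] (array([618.31244258, 341.26040229, -13.32534318]), np.float64(0.19289105469512255))
hole top [0.56386204 0.21669942 0.047     ] scene [0.62554572 0.19994449 0.047     ]
cams [array([ 1.14784166, -0.04131832,  0.58965117]), array([ 0.26287852, -0.05774595,  1.28923601])]
```

```bash
python3 - <<'E'
import re
s=open('h.py').read()
i=s.index("    hsv=");j=s.index("    m[y:y+hh")
s=s[:i]+"    k=((im[...,2].astype(int)-im[...,0])>TH).astype(np.uint8)\n"+s[j:]
s=s.replace("SMIN,VMIN=140,120","TH=100")
open('h.py','w').write(s)
E
python3 m1.py | tail -12
python3 - <<'E'
from h import *
t=cv2.imread("pics/top0.png");s=cv2.imread("pics/scene0.png")
a=[]
for im,b in((t,(375,225,30,40)),(t,(125,150,40,40)),(s,(215,195,40,50)),(s,(575,262,40,55))):
    m=omask(im,b);c=im.copy();c[m>0]=(255,0,0);x,y,w,h=b
    a.append(cv2.resize(np.hstack([im[y:y+40,x:x+30],c[y:y+40,x:x+30]]),None,fx=6,fy=6,interpolation=0))
cv2.imwrite("pics/m.png",np.vstack([np.hstack(a[:2]),np.hstack(a[2:])]))
E
```

```text
rack top 310 (382, 233, 16, 24)
rack scene 604 (223, 203, 23, 35)
['top', 'scene'] (array([ 486.2629096 , -226.00192756,   -3.74936466]), np.float64(0.18938446433617315))
['top'] (array([ 489.45194475, -227.14881594,   -8.12842916]), np.float64(0.05415030835860068))
['scene'] (array([ 482.42490967, -225.63127936,   -0.80330431]), np.float64(0.06797198885534005))
post top 297 (128, 158, 20, 24)
post scene 918 (582, 270, 30, 42)
['top', 'scene'] (array([634.99808074, 333.15402302, -23.14555723]), np.float64(0.45979072327454734))
['top'] (array([637.10220378, 333.88660949, -29.95812422]), np.float64(0.287239412354633))
['scene'] (array([631.16119117, 335.67816762, -22.46005299]), np.float64(0.10505053680360715))
hole top [0.56386204 0.21669942 0.047     ] scene [0.62554572 0.19994449 0.047     ]
cams [array([ 1.14784166, -0.04131832,  0.58965117]), array([ 0.26287852, -0.05774595,  1.28923601])]
```

View pics/m.png

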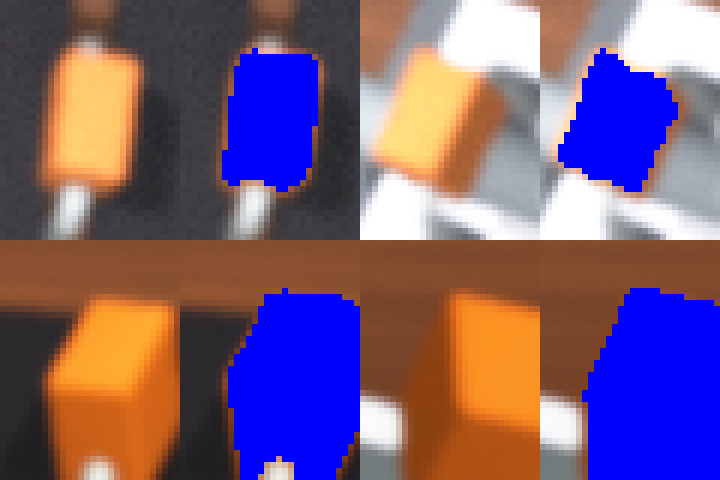

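```bash
python3 - <<'E'
from h import *
c2=lambda u,v:(100+u/5,140+v/5); c1=lambda u,v:(320+u/5.7,200+v/5.7); c3=lambda u,v:(430+u/4,250+v/4)
a=pix2z("top",c2(38,113),.067);b=pix2z("top",c2(652,343),.067);d=a-b;print("post",a,b,np.degrees(np.arctan2(-d[0],d[1])))
mid=b;# point line
h1=pix2z("top",c2(465.5,352.5),.047);h2=pix2z("scene",c3(247,240),.047)
print(h1,h2,(h1+h2)/2)
n=d/np.linalg.norm(d)
for h in(h1,h2): w=h-b; print("perp dist",n[1]*w[0]-n[0]*w[1])
for nm,f,P in(("rack",c1,[(78,45),(745,140),(718,480),(28,392)]),):
    W=[pix2z("top",f(*p),.078) for p in P];print(np.round(W,4))
    for i,j in((1,0),(2,3)): e=W[j]-W[i];print(np.degrees(np.arctan2(-e[0],e[1])))
    for i,j in((3,0),(2,1)): e=W[j]-W[i];print(np.degrees(np.arctan2(e[1],e[0])))
# slots ends (deck): green, orange, blue
for A,B in(((178,98),(143,372)),((404,126),(376,405)),((632,158),(604,438))):
    A=pix2z("top",c1(*A),.078);B=pix2z("top",c1(*B),.078);print("slot",(A+B)/2,np.degrees(np.arctan2(*(A-B)[1::-1])))
# overlay
t=cv2.imread("pics/top0.png");s=cv2.imread("pics/scene0.png")
def R(p,pts): c,s_=np.cos(p[2]),np.sin(p[2]);return [(p[0]+c*x-s_*y,p[1]+s_*x+c*y,z) for x,y,z in pts]
p=((h1+h2)/2)[:2].tolist()+[np.radians(-18)]
out=[]
for n_,im,(x,y,w,hh) in(("top",t,(100,140,150,110)),("scene",s,(430,250,200,140))):
    k=4;c=cv2.resize(im[y:y+hh,x:x+w],None,fx=k,fy=k,interpolation=cv2.INTER_CUBIC)
    L=[[(sx*.032+i*.012,j*.012,.047) for i,j in((-1,-1),(-1,1),(1,1),(1,-1))] for sx in(-1,1)]
    L+=[[(-.016,-.05,.067),(-.016,.2,.067)],[(.016,-.05,.067),(.016,.2,.067)],[(-.022,.117,.123),(.022,.117,.123),(.022,.143,.123),(-.022,.143,.123)]]
    for l in L:
        q=(proj(n_,R(p,l))-[x,y]+.5)*k
        cv2.polylines(c,[np.int32(np.round(q))],True,(0,0,255),1)
    cv2.imwrite(f"pics/ov_{n_}.png",c)
E
```

```text
post [0.66512916 0.41509422 0.067     ] [0.56584872 0.12900964 0.067     ] -19.138399421832172
[0.56361945 0.21691032 0.047     ] [0.62662783 0.1993094  0.047     ] [0.59512364 0.20810986 0.047     ]
perp dist -0.030924387628058752
perp dist 0.03437196292451742
[[ 0.5721 -0.1038  0.078 ]
 [ 0.542  -0.3671  0.078 ]
 [ 0.4075 -0.3539  0.078 ]
 [ 0.4337 -0.0875  0.078 ]]
-6.530393352382201
-5.629934113337953
-6.69250994258269
-5.570394501879962
slot [ 0.49736678 -0.13764121  0.078     ] -6.18227059309878
slot [ 0.48803176 -0.22726299  0.078     ] -5.498125156563882
slot [ 0.47788559 -0.31621411  0.078     ] -6.3073758160518505
```

View pics/ov_top.png

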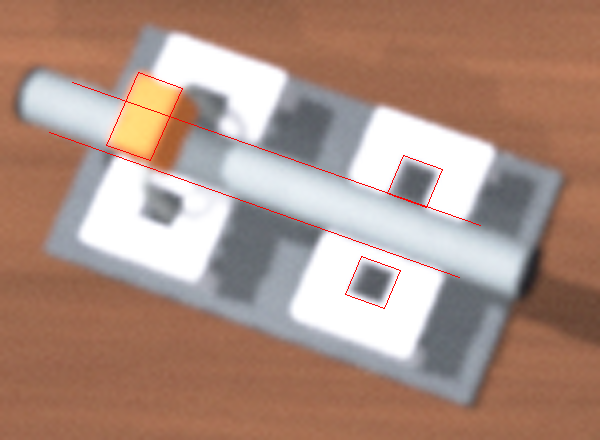

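View pics/ov_scene.png

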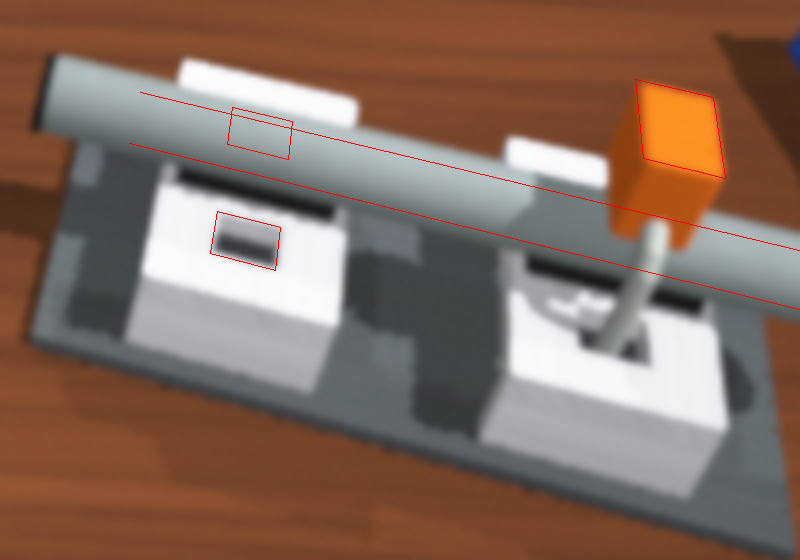

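The overlays agree in both views. The cap top fits at top (142,118) and the hole at (373,282), and the scene hole also fits. Clamp: about (0.4875, -0.2265), yaw -6°. Target: about (0.595, 0.208), yaw -18.3°. I'll turn first.

```bash
cat > go.py <<'E'
import sys,numpy as np
from station import env
s=env.read_state();x,y,z,yaw=map(float,sys.argv[1:5])
R=np.array(s['tcp_rot']);d=R.T@(np.array([x,y,z])-s['tool_pos'])
th=np.degrees(np.arctan2(R[1,0],R[0,0]))
print("pos",np.round(s['tool_pos'],4),"yaw",round(th,2),"tilt",np.round(R[:2,2],4),"units",np.round(d/.05,3),"turn units",round((th-yaw)/8,3),"F",np.round(s['contact_force'],1),"w",round(s['grip_width'],3),"t",s['t'])
E
python3 -m creep '[[85,0,0,0,0.4],[85,0,0,0,0.8],[85,0,0,0,0.8],[85,0,0,0,0.8],[85,0,0,0,0.3],[85,0,0,0,0]]'
python3 go.py .4875 -.2265 .2 -6
```

```text
t: 0.7
tool_pos: [0.2161, -0.6392, 0.2308]
tcp_rot: [[0.994, -0.107, -0.0], [-0.107, -0.994, 0.001], [-0.001, -0.001, -1.0]]
contact_force: [-0.1, 0.2, 0.6]
grip_width: 0.995
pos [ 0.2161 -0.6392  0.2308] yaw -6.15 tilt [-0.0005  0.0008] units [ 4.512 -8.788  0.621] turn units -0.019 F [-0.1  0.2  0.6] w 0.995 t 0.7
```

```bash

python3 -m creep '[[85,0.2,-0.39,0,0],[85,0.41,-0.8,0,0],[85,0.41,-0.8,0,0],[85,0.41,-0.8,0,0],[85,0.41,-0.8,0,0],[85,0.41,-0.8,0,0],[85,0.41,-0.8,0,0],[85,0.41,-0.8,0,0],[85,0.41,-0.8,0,0],[85,0.41,-0.8,0,0],[85,0.41,-0.8,0,0],[85,0.2,-0.4,0,0]]' >/dev/null
python3 -m creep '[[85,0,0,0,0],[85,0,0,0,0]]' | tail -2
python3 go.py .4875 -.2265 .150 -6
```

```text
contact_force: [-0.7, -0.7, -0.1]
grip_width: 0.995
pos [ 0.4866 -0.2264  0.2312] yaw -6.0 tilt [-0.0005 -0.0002] units [ 1.900e-02 -1.000e-03  1.623e+00] turn units -0.001 F [-0.7 -0.7 -0.1] w 0.995 t 2.1
```

```bash

python3 -m creep '[[85,0,0,0.4,0],[85,0.02,0,0.5,0],[85,0,0,0.5,0],[85,0,0,0.22,0],[85,0,0,0,0]]' >/dev/null
python3 go.py .4875 -.2265 .088 -6
python3 - <<'E'
from h import *
for n,(x,y,w,h) in dict(top=(310,170,160,130),scene=(140,110,190,170)).items():
    cv2.imwrite(f"pics/a_{n}.png",cv2.resize(viewer.grab_frame(n)[y:y+h,x:x+w],None,fx=3.5,fy=3.5,interpolation=2))
E
```

```text
pos [ 0.4863 -0.2274  0.1492] yaw -6.21 tilt [-0.0028  0.0006] units [ 0.025 -0.021  1.223] turn units -0.026 F [-0.8 -0.   1. ] w 0.996 t 2.6
```

View pics/a_scene.png

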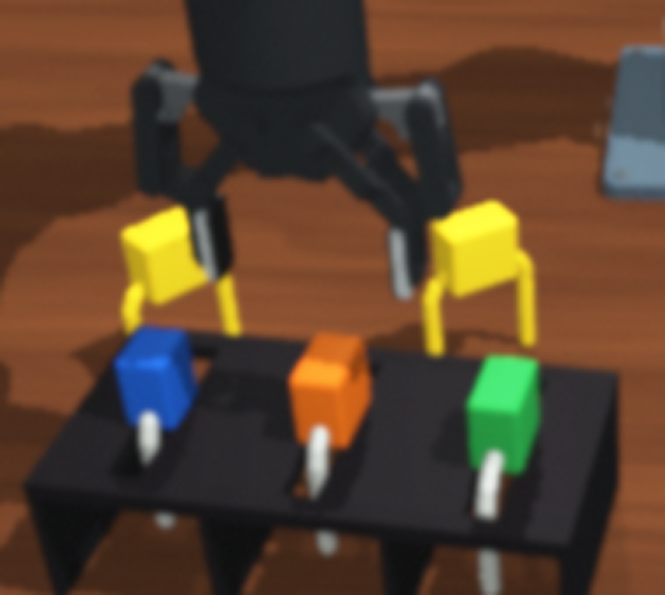

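View pics/a_top.png

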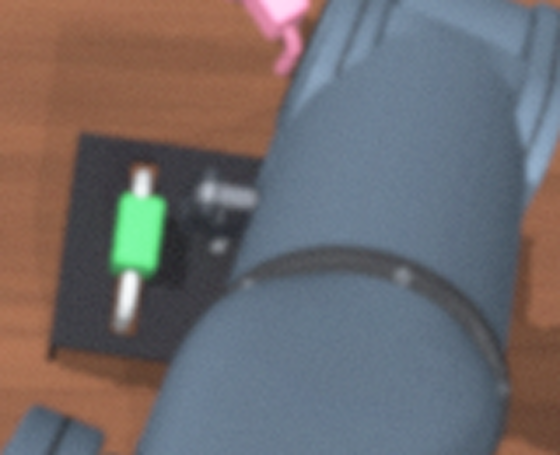

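Fingers (scene crop 210,240 and 400,265) straddle the orange cap (330,390), well clear of blue and green. I'll descend and grip.

```bash

python3 -m creep '[[85,0.02,-0.02,0.2,0],[85,0,0,0.3,0],[85,0,0,0.3,0],[85,0,0,0.3,0],[85,0,0,0.12,0],[85,0,0,0,0],[85,0,0,0,0]]' >/dev/null
python3 go.py .4875 -.2265 .088 -6
python3 -m creep '[[60,0,0,0,0],[40,0,0,0,0],[32,0,0,0,0],[28,0,0,0,0],[20,0,0,0,0],[20,0,0,0,0],[20,0,0,0,0],[15,0,0,0,0],[15,0,0,0,0],[15,0,0,0,0]]' >/dev/null
python3 go.py .4875 -.2265 .088 -6
```

```text
pos [ 0.4892 -0.2259  0.0898] yaw -6.13 tilt [ 0.0008 -0.0003] units [-0.033  0.015  0.037] turn units -0.017 F [-0.7 -0.2  0.6] w 0.994 t 3.4
pos [ 0.4889 -0.2259  0.0897] yaw -6.14 tilt [ 0.0005 -0.0002] units [-0.027  0.015  0.033] turn units -0.017 F [-1.5  0.1  5.2] w 0.292 t 4.4
```

```bash

python3 -m creep '[[0,0,0,0,0],[0,0,0,0,0],[0,0,0,-0.1,0],[0,0,0,-0.2,0],[0,0,0,-0.3,0],[0,0,0,-0.4,0],[0,0,0,-0.5,0],[0,0,0,-0.5,0],[0,0,0,-0.4,0],[0,0,0,-0.3,0],[0,0,0,0,0]]' >/dev/null
python3 go.py .4875 -.2265 .25 -6
python3 - <<'E'
from h import *
f=viewer.grab_frame("scene");cv2.imwrite("pics/b_full.png",f)
cv2.imwrite("pics/b.png",cv2.resize(f[80:280,140:340],None,fx=3,fy=3,interpolation=2))
E
```

```text
pos [ 0.4897 -0.2261  0.2267] yaw -6.14 tilt [ 0.0036 -0.0013] units [-0.04   0.012 -0.467] turn units -0.017 F [ 0.5 -0.3 -3.7] w 0.293 t 5.5
```

View pics/b.png

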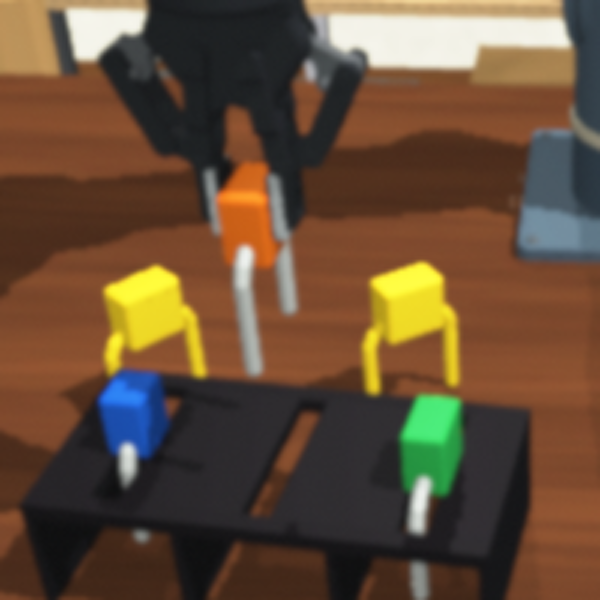

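Clamp held (crop 250,220), legs clear of the deck, blue and green still in place. I'll carry it over the bracket, lifting and turning at the start.

```bash

python3 -m creep '[[0,0,0,-0.2,0.2],[0,0,0,-0.3,0.4],[0,0,0,0,0.5],[0,0,0,0,0.3],[0,0,0,0,0.1],[0,0,0,0,0]]' >/dev/null
python3 go.py .595 .208 .25 -18.3
```

```text
pos [ 0.4886 -0.2256  0.2489] yaw -18.14 tilt [-0.0011  0.0004] units [-0.676 -8.903 -0.021] turn units 0.02 F [-0.4 -0.  -2.4] w 0.29 t 6.15
```

```bash

python3 -m creep '[[0,-0.02,-0.25,0,0],[0,-0.04,-0.6,0,0],[0,-0.06,-0.85,0,0],[0,-0.07,-0.85,0,0],[0,-0.07,-0.85,0,0],[0,-0.07,-0.85,0,0],[0,-0.07,-0.85,0,0],[0,-0.07,-0.85,0,0],[0,-0.07,-0.85,0,0],[0,-0.06,-0.85,0,0],[0,-0.05,-0.75,0,0],[0,-0.03,-0.4,0,0]]' >/dev/null
python3 -m creep '[[0,0,-0.1,0,0],[0,0,0,0,0],[0,0,0,0,0],[0,0,0,0,0]]' >/dev/null
python3 go.py .595 .208 .175 -18.3
```

```text
pos [0.5951 0.2059 0.2495] yaw -18.26 tilt [ 0.0001 -0.0007] units [-0.015 -0.041  1.49 ] turn units 0.005 F [ 0.5 -0.5 -3.3] w 0.293 t 7.75
```

```bash

python3 -m creep '[[0,0,-0.04,0.2,0],[0,0,0,0.4,0],[0,0,0,0.4,0],[0,0,0,0.3,0],[0,0,0,0.15,0],[0,0,0,0,0],[0,0,0,0,0]]' >/dev/null
python3 go.py .595 .208 .095 -18.3
python3 - <<'E'
from h import *
f=viewer.grab_frame("scene");cv2.imwrite("pics/d_full.png",f)
cv2.imwrite("pics/d.png",cv2.resize(f[190:360,430:640],None,fx=3.5,fy=3.5,interpolation=2))
f=viewer.grab_frame("top");cv2.imwrite("pics/dt_full.png",f)
cv2.imwrite("pics/dt.png",cv2.resize(f[130:270,100:290],None,fx=4,fy=4,interpolation=2))
E
```

```text
pos [0.596  0.2095 0.1772] yaw -18.16 tilt [0.0006 0.0002] units [-0.01   0.035  1.645] turn units 0.018 F [-0.5 -0.1 -2.4] w 0.292 t 8.45
```

View pics/d.png

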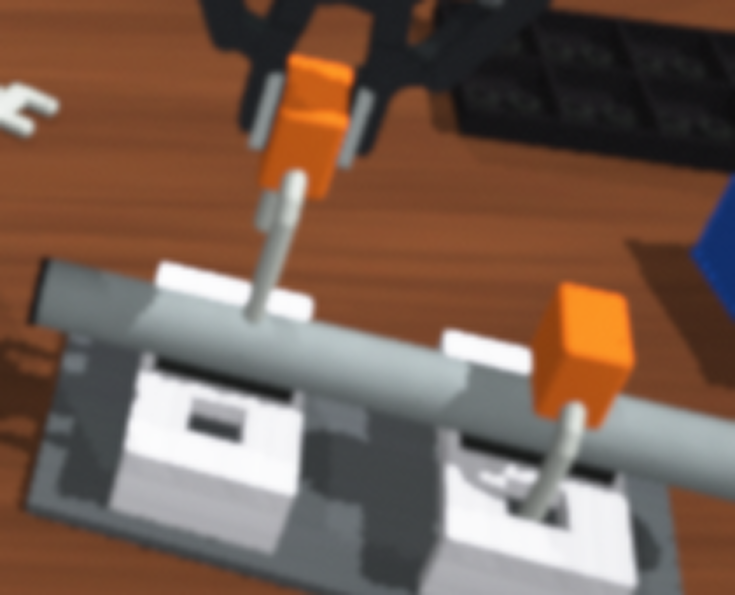

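View pics/dt.png

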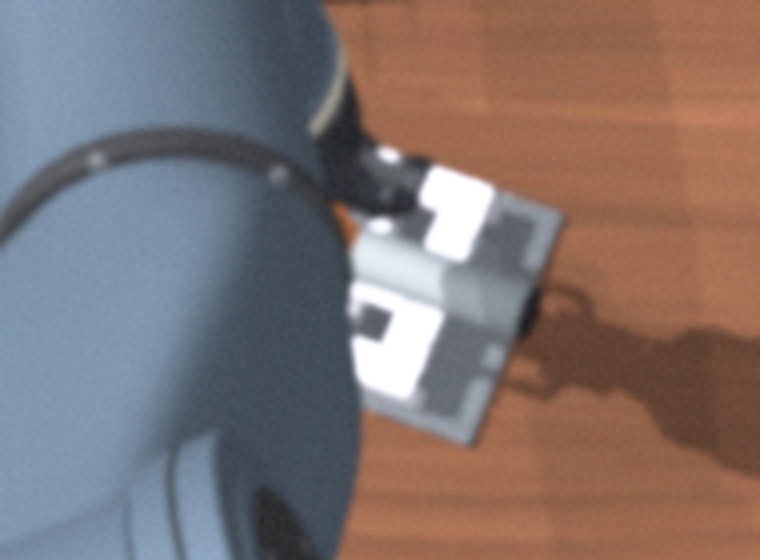

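```bash
python3 - <<'E'
from h import *
s=env.read_state();p=[.596,.2095,np.radians(-18.2)];zo=s['tool_pos'][2]-.0117
c,sn=np.cos(p[2]),np.sin(p[2]);W=lambda x,y,z:(p[0]+c*x-sn*y,p[1]+sn*x+c*y,z)
pts=[W(.032,0,zo-.06)]+[W(.022,j,zo) for j in(-.013,.013)]+[W(.022,j,zo+.04) for j in(-.013,.013)]+[W(-.022,j,zo+.04) for j in(-.013,.013)]
q=(proj("scene",pts)-[430,190]+.5)*3.5-.5;print(np.round(q))
im=cv2.imread("pics/d.png");[cv2.drawMarker(im,tuple(np.int32(np.round(a)).tolist()),(255,0,0),0,10,1) for a in q]
cv2.imwrite("pics/d2.png",cv2.resize(im[20:350,180:430],None,fx=2.3,fy=1.8))
# if tip lands at hole: world of measured tip
print(pix2z("scene",(430+255/3.5,190+316/3.5),zo-.06), W(.032,0,0))
E
```

```text
[[249. 324.]
 [252. 192.]
 [319. 207.]
 [276. 113.]
 [346. 127.]
 [283.  53.]
 [350.  67.]]
[0.62219979 0.20363339 0.10599936] (np.float64(0.6263991056487889), np.float64(0.19950528260760855), 0)
```

View pics/d2.png

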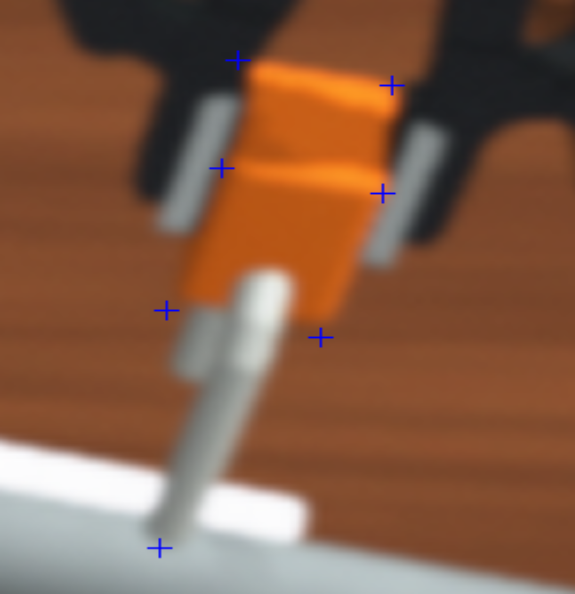

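```bash
python3 - <<'E'
import cv2
im=cv2.imread("pics/d_full.png");cv2.imwrite("pics/d3.png",cv2.resize(im[200:285,490:540],None,fx=7,fy=7,interpolation=2))
E
```

```text
(no output)
```

View pics/d3.png

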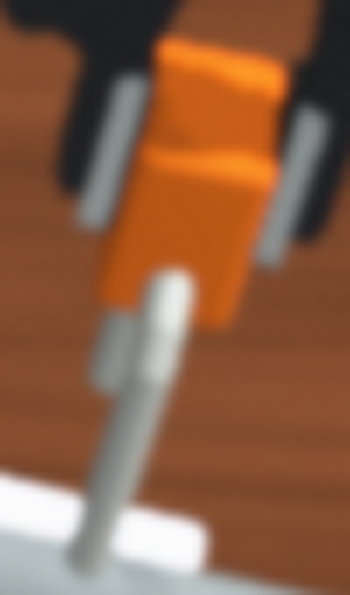

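```bash
python3 - <<'E'
from h import *
from scipy.optimize import least_squares
from scipy.spatial.transform import Rotation as Ro
U=np.array([(101,302),(230,328),(140,152),(278,180),(162,38),(287,68),(85,562),(106,381)])/7+[490,200]-.43
L=np.array([(22,-13,0),(22,13,0),(22,-13,40),(22,13,40),(-22,-13,40),(-22,13,40),(32,0,-60),(-32,0,-60)])/1000.
L[:6,2]+=np.array([.5,.5,-.7,-.7,-1,-1])/1000; L[:6,:2]*=.96
z=env.read_state()['tool_pos'][2]-.0117
def f(q,full=False):
    R=Ro.from_euler('ZYX',[q[3],q[4],q[5]],degrees=True).as_matrix();P=L@R.T+np.array(q[:3])/1000
    r=(proj("scene",P)-U)
    return r if full else np.r_[r.ravel(),(q[5])/2,(q[3]+18.2)/2,(q[2]-z*1000)/3]
r=least_squares(f,[596,209,165,-18,0,0]);print(np.round(r.x,2),z);print(np.round(f(r.x,True),2))
R=Ro.from_euler('ZYX',r.x[3:],degrees=True).as_matrix()
for s in(1,-1):print("tip",R@[s*.032,0,-.06]+r.x[:3]/1000)
print(np.round(np.linalg.pinv(r.jac.T@r.jac).diagonal()**.5,2))
E
```

```text
[ 5.9142e+02  2.1295e+02  1.6489e+02 -1.8390e+01  9.9000e-01 -4.3000e-01] 0.16599935609734753
[[-0.51  0.04]
 [-0.56  0.49]
 [ 0.77 -0.11]
 [ 0.2  -0.03]
 [-0.36 -0.16]
 [ 0.06 -0.72]
 [ 0.01  0.5 ]
 [ 0.4  -0.13]]
tip [0.62065608 0.20275128 0.1043455 ]
tip [0.55993502 0.22294352 0.10545308]
[3.63 1.72 2.72 1.   1.   0.65]
```

Crop d shows the gripped cap at (305,125), its front leg tip at (255,316), the post, and the hole at (217,420). The fit is upright, with a few mm of disagreement, so I'll lower until the tips are just above the plate and compare there.

```bash

python3 -m creep '[[0,0.03,0.03,0.15,0],[0,0,0,0.2,0],[0,0,0,0.2,0],[0,0,0,0.2,0],[0,0,0,0.15,0],[0,0,0,0.08,0],[0,0,0,0,0],[0,0,0,0,0]]' 
python3 go.py .595 .208 .095 -18.3
python3 - <<'E'
from h import *
f=viewer.grab_frame("scene");cv2.imwrite("pics/e_full.png",f)
cv2.imwrite("pics/e.png",cv2.resize(f[230:350,440:540],None,fx=5,fy=5,interpolation=2))
E
```

```text
t: 9.35
tool_pos: [0.5968, 0.2078, 0.128]
tcp_rot: [[0.95, -0.311, 0.0], [-0.311, -0.95, 0.0], [0.0, -0.0, -1.0]]
contact_force: [0.3, 0.1, -2.5]
grip_width: 0.294
pos [0.5968 0.2078 0.128 ] yaw -18.13 tilt [0.0003 0.0001] units [-0.035  0.007  0.66 ] turn units 0.021 F [ 0.3  0.1 -2.5] w 0.294 t 9.35
```

View pics/e.png

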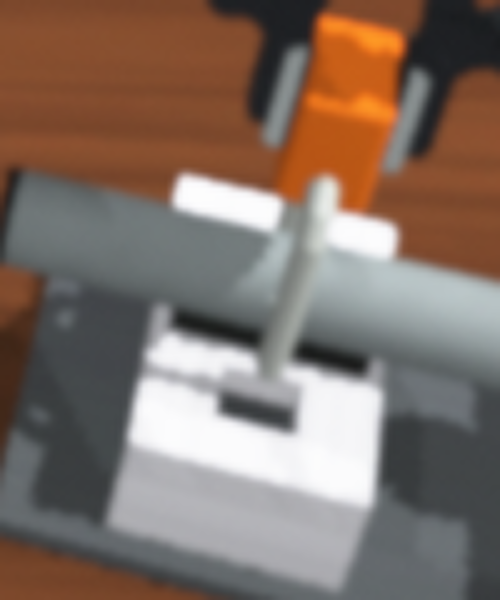

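```bash
python3 - <<'E'
from h import *
g=lambda u,v:(440+u/5-.4,230+v/5-.4)
a=pix2z("scene",g(272,368),.0563);b=pix2z("scene",g(259,399),.047);d=(a-b)[:2];y=np.radians(-18.2)
print(a,b,d,"clamp axes mm",1000*np.array([np.cos(y)*d[0]+np.sin(y)*d[1],-np.sin(y)*d[0]+np.cos(y)*d[1]]))
E
```

```text
[0.6209815 0.2020214 0.0563   ] [0.62538335 0.19906436 0.047     ] [-0.00440185  0.00295703] clamp axes mm [-5.10521634  1.43424833]
```

```bash
python3 - <<'E'
from h import *
f=viewer.grab_frame("top");cv2.imwrite("pics/et_full.png",f)
cv2.imwrite("pics/et.png",cv2.resize(f[170:250,160:250],None,fx=7,fy=7,interpolation=2))
E
```

```text
(no output)
```

View pics/et.png

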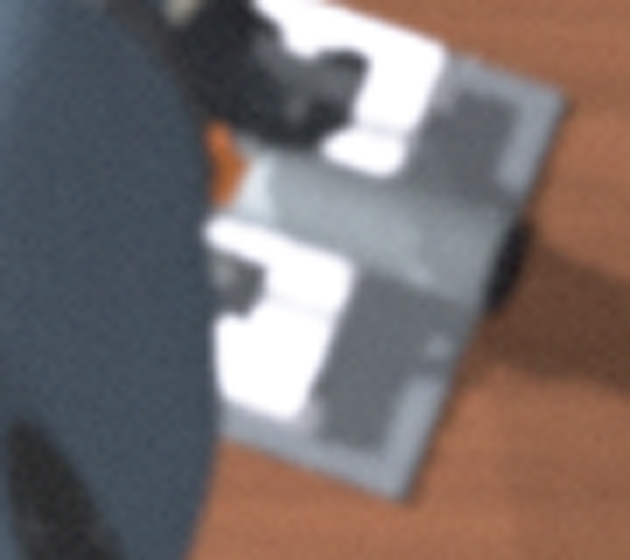

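```bash
python3 - <<'E'
from h import *
f=cv2.imread("pics/et_full.png")
k=16;x0,y0=185,200;im=cv2.resize(f[y0:y0+30,x0:x0+35],None,fx=k,fy=k,interpolation=2)
cv2.imwrite("pics/et0.png",im)
y=np.radians(-18.2)
def W(t,x,yy,z):return (t[0]+np.cos(y)*x-np.sin(y)*yy,t[1]+np.sin(y)*x+np.cos(y)*yy,z)
def draw(P,c):
    q=(proj("top",P)-[x0,y0]+.5)*k;cv2.polylines(im,[np.int32(np.round(q))],True,c,1);print(np.round(q.mean(0)))
t=(.595,.208);draw([W(t,-.032+i*.012,j*.012,.047) for i,j in((-1,-1),(-1,1),(1,1),(1,-1))],(0,0,255))
p=(.5968,.2078)
for off,c in((0,(255,0,0)),(-.006,(0,255,0))):
    for z in(.0563,.09): draw([W(p,-.032+off+.0045*np.cos(a),.0045*np.sin(a),z) for a in np.linspace(0,6.28,16)],c)
cv2.imwrite("pics/et2.png",np.vstack([im]))
E
```

```text
[130. 169.]
[120. 139.]
[70. 79.]
[104. 178.]
[ 53. 119.]
```

View pics/et2.png

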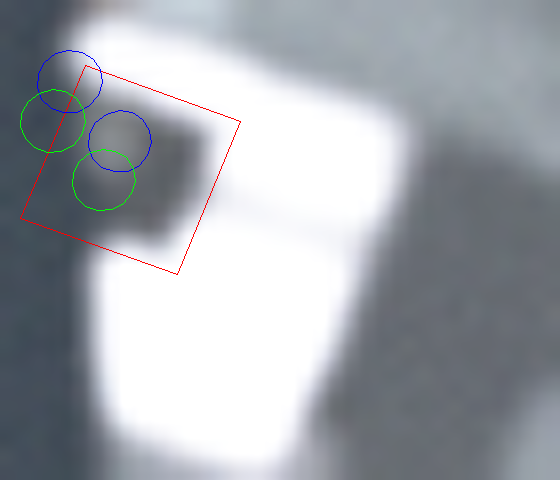

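View pics/et0.png

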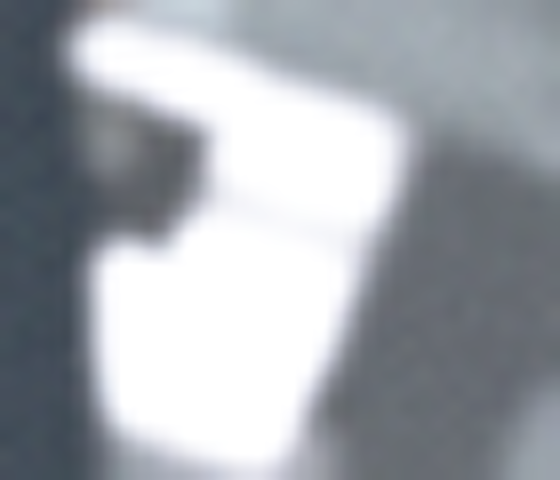

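In top crop et0 the rear tip (115,145) lies inside the rear hole (dark centre about (125,168)). Scene puts the front tip at (272,368), behind its hole centre but within the slack. The two views disagree on which way it is off, so I'll stay centred and descend slowly, watching the force.

```bash

python3 -m creep '[[0,0.01,0,0.06,0],[0,0,0,0.08,0],[0,0,0,0.08,0],[0,0,0,0.08,0],[0,0,0,0.08,0],[0,0,0,0,0],[0,0,0,0,0]]' 
python3 go.py .597 .208 .095 -18.3
python3 - <<'E'
from h import *
f=viewer.grab_frame("scene");cv2.imwrite("pics/f_full.png",f)
cv2.imwrite("pics/f.png",cv2.resize(f[230:350,440:540],None,fx=5,fy=5,interpolation=2))
E
```

```text
t: 10.15
tool_pos: [0.597, 0.2076, 0.1087]
tcp_rot: [[0.95, -0.311, -0.0], [-0.311, -0.95, -0.0], [-0.0, 0.0, -1.0]]
contact_force: [-0.2, 0.5, -3.3]
grip_width: 0.295
pos [0.597  0.2076 0.1087] yaw -18.14 tilt [-0.0002 -0.    ] units [-0.004 -0.008  0.274] turn units 0.02 F [-0.2  0.5 -3.3] w 0.295 t 10.15
```

View pics/f.png

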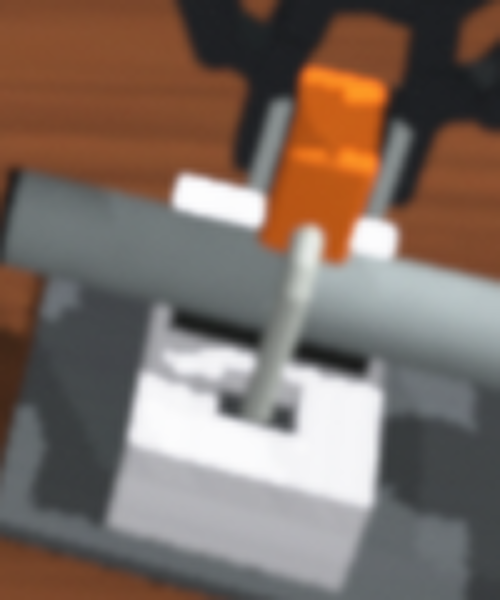

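The front leg is in the hole (crop 260,405) with no contact force. I'll continue down to the post.

```bash

python3 -m creep '[[0,0,0,0.06,0],[0,0,0,0.06,0],[0,0,0,0.06,0],[0,0,0,0.04,0],[0,0,0,0.02,0],[0,0,0,0,0],[0,0,0,0,0]]' | grep -E "pos|force"
python3 -m creep '[[0,0,0,0.02,0],[0,0,0,0.02,0],[0,0,0,0,0]]' | grep -E "pos|force"
python3 go.py .597 .208 .0947 -18.3
```

```text
tool_pos: [0.5971, 0.2076, 0.0969]
contact_force: [-0.1, 0.4, -3.3]
tool_pos: [0.5971, 0.2076, 0.0948]
contact_force: [0.5, -0.1, -2.1]
pos [0.5971 0.2076 0.0948] yaw -18.13 tilt [0.0001 0.0001] units [-0.004 -0.007  0.001] turn units 0.021 F [ 0.5 -0.1 -2.1] w 0.291 t 11.2
```

```bash

python3 -m creep '[[0,0,0,0.02,0],[0,0,0,0,0]]' | grep -E "pos|force"
python3 -m creep '[[0,0,0,0.02,0],[0,0,0,0,0]]' | grep -E "pos|force"
python3 - <<'E'
from h import *
f=viewer.grab_frame("scene");cv2.imwrite("pics/g_full.png",f)
cv2.imwrite("pics/g.png",cv2.resize(f[230:370,440:640],None,fx=4,fy=4,interpolation=2))
E
```

```text
tool_pos: [0.5972, 0.2076, 0.0946]
contact_force: [-1.8, -0.7, 5.8]
tool_pos: [0.5972, 0.2076, 0.0945]
contact_force: [-5.0, -1.9, 14.1]
```

View pics/g.png

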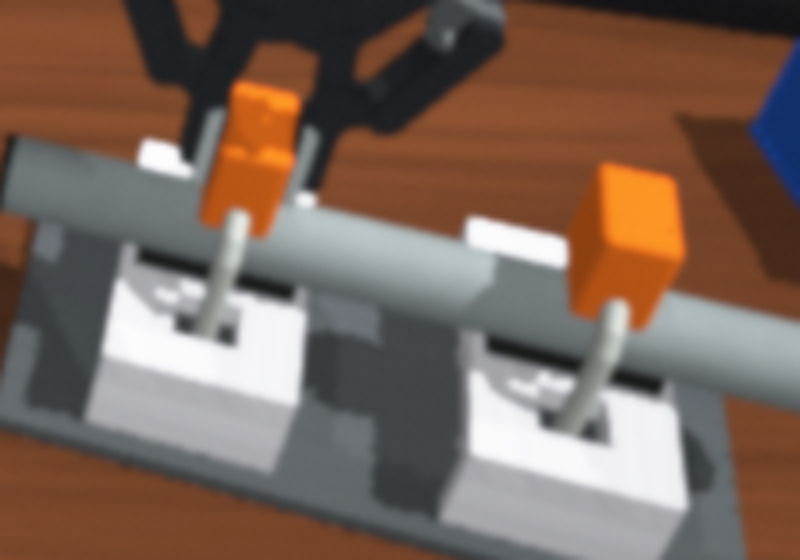

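Contact at TCP z 0.0946, which matches cap on post. The clamp at crop (250,180) now looks like its neighbour, with its leg in the hole at (207,325). I'll relieve the press slightly, open and retreat straight up.

```bash

python3 -m creep '[[0,0,0,-0.02,0],[0,0,0,0,0],[30,0,0,0,0],[35,0,0,0,0],[45,0,0,0,0],[60,0,0,0,0],[75,0,0,0,0],[85,0,0,0,0],[85,0,0,0,0],[85,0,0,0,0]]' | grep -E "pos|force|width"
python3 -m creep '[[85,0,0,-0.1,0],[85,0,0,-0.2,0],[85,0,0,-0.4,0],[85,0,0,-0.5,0],[85,0,0,-0.6,0],[85,0,0,-0.6,0],[85,0,0,-0.4,0],[85,0,0,-0.2,0],[85,0,0,0,0],[85,0,0,0,0]]' | grep -E "pos|force|width"
python3 - <<'E'
from h import *
f=viewer.grab_frame("scene");cv2.imwrite("pics/h_full.png",f)
cv2.imwrite("pics/h.png",cv2.resize(f[230:370,440:640],None,fx=4,fy=4,interpolation=2))
E
```

```text
tool_pos: [0.5971, 0.2076, 0.0938]
contact_force: [0.6, 0.7, 0.1]
grip_width: 0.996
tool_pos: [0.5966, 0.2074, 0.2431]
contact_force: [-0.3, 0.1, -0.6]
grip_width: 0.993
```

View pics/h.png

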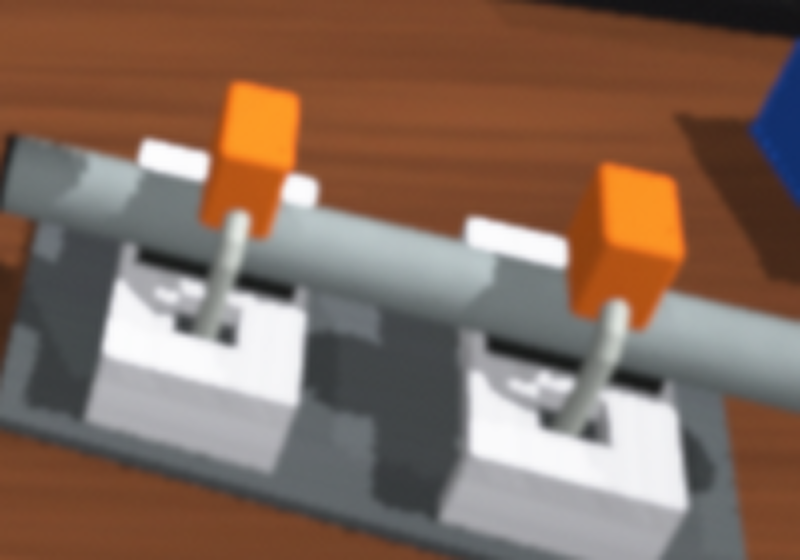

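View pics/h_full.png

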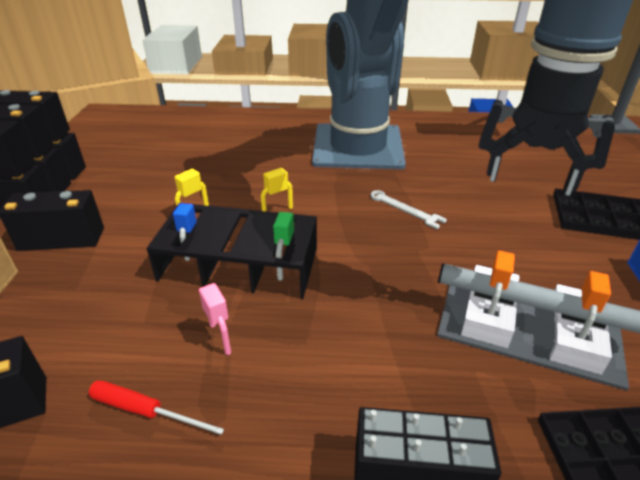

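The clamp stands on the post at scene (503,268), with its leg in the hole just like the neighbour at (597,290). The gripper is well clear, and blue, green, pink and yellow are undisturbed, so I'm handing in.

```bash
python3 -c "
from station import env
print(env.close_job(), env.read_state()['t'])"
```

```text
the job is handed in; nothing more can be done
the job is handed in; nothing more can be done
```

The orange clamp from the middle rack slot is on the post at the empty bracket, and the job is handed in at about 13.5 s of the 35 s. I lowered it slowly until the cap touched the post (TCP z 0.0946, about 14 N at most), eased off, opened the gripper and backed straight up.

**Last checks:**
- **Fit:** the final scene picture shows the clamp upright and seated like its neighbour, with its front leg in the hole. I did not get a clear view of the rear leg after seating. Just before lowering, the top view showed its tip inside its hole.
- **Other objects:** the blue and green clamps are still in the rack, and the pink and yellow look-alikes had not moved.
- **Robot:** the gripper is about 150 mm above the seated position, and the force reading is near zero.

**Disagreement:** before lowering, the two cameras disagreed by about 6 mm on the position along x (scene said -5 mm, top about +1 mm). I stayed between them, and the legs went in without contact.

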